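Lower the component case's lid shut on a finger

TASK

Close the black component case that stands open on the bench. Tip the leaning lid forward from behind with a fingertip, catch it on a finger in front as it falls over, and lower it gently on that finger until it is fully shut: it must not slam. Do not pinch the lid, do not shove or lift the case, and leave the things lying round it alone.

Things in the scene. Friction and masses are not known exactly. Their poses are not given: they have to be found in the camera images.
- case: black antistatic component case, loose on the bench, about 0.5 kg, 116 x 170 x 30 mm without its lid, filled with small hardware to just below the rim. Origin: centre of its underside. x points from the front wall to the hinge, y along the hinge, z up; the front faces left of the robot, or left and partly toward it. Outside of the front wall at x = -58 mm; rim at z = 30 mm; walls 2 mm.
- case_lid (a joint): lid angle, rad: 0 shut, 1.57 upright, 1.92 leaning back on its stop. The hinge is slightly stiff (0.2 N at the free edge turns it): the lid stays where it is left while it leans back, stands upright or leans forward down to about 1.2 to 0.95 rad (varies with its weight); tipped farther it falls shut freely unless held, landing at about 7 rad/s.
- lid_edge (a point): middle of the free (front) edge of the black lid: a shallow tray of about 60 g, 115 mm front to back, 170 mm wide, a 2 mm top sheet with a 9 mm skirt round it, 12 mm thick in all. The point lies on the outer face of the front skirt, halfway up its thickness; with the lid shut at x = -58 mm, z = 36.5 mm in the case's frame.
- lid_hinge (a point): middle of the hinge axis, at x = 59.4 mm, z = 31.5 mm in the case's frame; the axis is the case's y axis. With the lid shut its skirt's lower rim lies level with the hinge axis (0.6 mm below it) and its top face 10.5 mm above it.
- pen_1: slim ballpoint pen, 145 mm long, 9 mm high, lying on the bench near the bench's front edge, nearer the robot than the case and to the left; origin at the centre of its underside
- tape_masking: roll of masking tape, 103 mm across, 25 mm high, lying flat beyond the case, to the right; origin at the centre of its underside
- pliers_orange: pliers, 152 mm long, 46 mm wide, 11 mm high, lying on the bench nearer the robot than the case, to the right; origin at the centre of its underside
- heatsink_1: black finned heatsink, 28 x 34 x 22 mm, standing on the bench to the left of the case; origin at the centre of its underside

How it is judged:
On the way, in this order (a step that is already met when the one before it is completed fails the run):
1. the lid has been tipped forward past upright (value of joint case_lid between 0.1 and 1.48 rad).
2. the caught lid rests on the fingers on its way down, at 17 to 49 degrees, coming down slowly (value of joint case_lid between 0.3 and 0.85 rad and contact force between the fingers and case_lid above 0.05 N and velocity of joint case_lid above -1.5 rad/s), for 0.2 s.
3. the lid is still carried by the fingers, slowly, when it is less than 15 degrees from shut (value of joint case_lid between 0.012 and 0.26 rad and contact force between the fingers and case_lid above 0.05 N and velocity of joint case_lid above -1.5 rad/s), for 0.1 s.
At the end, for the whole second after the job is handed in: The lid is shut (less than 0.02 rad open) and still, the case stands flat within 20 mm of where it was, and the things round it are within 20 mm of where they lay (value of joint case_lid below 0.02 rad and velocity of joint case_lid between -0.05 and 0.05 rad/s and angle between case's own z axis and vertical below 0.02 rad and height (world z) of case below 0.003 m and distance of each of case, pliers_orange, pen_1, tape_masking, heatsink_1 from where it was at the start of the episode below 0.02 m and linear speed of case below 0.01 m/s); the robot touches nothing.
It fails at once if the lid slammed: faster than 3.8 rad/s (its edge dropped by more than about 10 mm) in the last 17 degrees (value of joint case_lid below 0.3 rad and velocity of joint case_lid below -3.8 rad/s).
It fails at once if the lid was pinched or pressed hard (more than 15 N) (contact force between the fingers and case_lid above 15 N).
It fails at once if the case was lifted, tipped or shoved more than 30 mm (height (world z) of case above 0.006 m or angle between case's own z axis and vertical above 0.06 rad or distance of case from where it was at the start of the episode above 0.03 m).
It fails at once if a thing lying round the case was moved more than 20 mm (distance of any of pliers_orange, pen_1, tape_masking, heatsink_1 from where it was at the start of the episode above 0.02 m).
It also fails if it takes over 38 s, if anything falls off the work surface, if the arm or the gripper's body presses on something with over 40 N, if the wrist force passes 120 N, or if a joint passes its speed limit or range.

ROBOT

A 7-joint arm with a two-finger parallel gripper is mounted at the origin on a cart in front of the work surface, level with it; the furniture and walls round the work are solid. World frame = base frame: x ahead of the robot, y to its left, z up, the work surface at z = 0. Lengths are in m, angles in rad, forces in N, time in s.
With the tool pointing down it reaches from about 0.425 to 0.925 m from the base axis. Payload 6.8 kg.
Tool frame: the origin (TCP) lies at the very end of the fingers, on their centre line; the grasp point (between the pads) lies 19 mm behind it (r.tcp_to_grasp is the distance from the TCP to the grasp point, in m); z points along the fingers, y is the line along which they close (so a half turn about z gives the same grasp; the last joint's range is limited). The gripper opens to 85 mm and grips with 20 to 120 N. Pads are 22 mm wide; open, the fingers measure 114 mm over their backs; the gripper's body (76 mm by 85 mm) begins 54 mm behind the grasp point. The pads swing forward as they close: fully open they stand 13 mm farther back than shut.
Start: joints at [-1.287, 0.477, 0.022, 1.555, -0.011, 1.109, -0.083], TCP at [0.258, 0.624, 0.231] pointing down, gripper open.
Joint ranges: [-2.96, 2.96], [-0.34, 2.1], [-1.41, 1.46], [0.24, 2.44], [-1.37, 4.51], [0.17, 1.92], [-2.96, 2.96]. Speed limits (rad/s): [2.39, 2.39, 3.14, 3.14, 3.14, 3.14, 3.14].

INTERFACE

Orientations are given as a rotation vector (axis times angle).
In Python, from bench import r gives the robot as it stands.
- The arm moves only by the tool step_arm, never from a script. Its argument "moves" is a list of rows, each a list of 7 numbers: the shift along the tool's x, y, z in mm, then the turn, a rotation vector about the tool's x, y, z in rad, then the finger opening in mm, from 0 to 85.4. A call has 1 to 8 rows; each row is the pose to reach, as a shift and turn from the pose commanded when the call began, along the tool's axes at that moment; what a row does not reach only later rows make up. A row lasts 1/10 s, in which the tool goes at most 50 mm and 8.59 degrees, less where a joint would pass 70% of its speed; a pose out of reach is approached as far as the arm can. A call with a gripper value outside its range is refused whole. The fingers move at their own pace and stop on an object; "grip_force" is the grip in N (left out, the last holds). Time passes only in rows, so rows that repeat a pose let the fingers close. It gives the time, the measured TCP pose, the force, the opening and the grip force at its end, in the units of the state.
- r.get_obs(): the state, without advancing time (a new reading comes with each control period).
- r.grab_frame(name): name is "scene" or "top" or "wrist"; returns a dict with "image" (420x560x3 uint8, red, green, blue), "depth" (420x560 float32, m along the optical axis (not along the pixel's ray), 0 where there is no reading), "mtx" (3x3 intrinsics, pixels), "rvec" (rotation vector, rad) and "tvec" (3), from world to camera coordinates, as OpenCV has them. Camera axes: x right, y down, z forward; pixel columns grow to the right and rows downward; lengths in m; the calibration is good to about 2 mm. A picture is of the moment at which its call begins.
- r.hand_in(): hands the job in; it is judged then, once.
The state is a dict: "clock": time; "joints": joint angles; "qvel": joint speeds; "tau": joint torques, N m; "tcp_pos": TCP position; "orientation": TCP orientation; "contact_force": force on the tool from outside, world axes, zero at the start; "moment": the same for the moment, N m; "grip_width": finger opening in m; "gripper_force": force on a finger pad.
Only numpy, scipy, OpenCV 4.12 (cv2) and the standard library are available. Lean on these libraries where they do the work, as an engineer would, in place of code of your own. Each camera call takes 0.05 s, during which the arm holds its last target. There are 200 camera calls.

## Working session

There is one attempt and no reset: what is moved stays moved. The work goes in short steps, Python scripts to look and compute and a tool call to move; the robot and the scene stay as the last step left them, time stands still between calls to the robot, and variables do not carry over. Pictures are saved under pics/ and viewed, at most 10 in all, crops included, and the job is handed in when it is done.

Besides the shell and the picture viewer there is one more tool, called after "Emit:" as name([rows], argument=value, ...), one row to a line, values as JSON. step_arm: Moves the arm, as the interface text tells. Its arguments: {"type":"object","properties":{"moves":{"type":"array","items":{"type":"array","items":{"type":"number"}}},"grip_force":{"type":"number"}},"required":["moves"]}

```bash
ls; mkdir -p pics
python3 - <<'E'
from bench import r
import cv2,numpy as np
o=r.get_obs();print({k:np.round(v,3) for k,v in o.items()}, r.tcp_to_grasp)
for n in("scene","top"):
    f=r.grab_frame(n);cv2.imwrite(f"pics/{n}0.png",f["image"][:,:,::-1]);np.savez(f"{n}0.npz",**f)
    R=cv2.Rodrigues(f["rvec"])[0];print(n,-R.T@f["tvec"].ravel(),R[2],f["mtx"][0,0])
E
```

```text
pics
{'clock': np.float64(0.0), 'joints': array([-1.287,  0.478,  0.022,  1.556, -0.012,  1.109, -0.083]), 'qvel': array([-0.   ,  0.   ,  0.001,  0.   ,  0.001, -0.   , -0.001]), 'tau': array([ 0.0000e+00, -5.9647e+01,  1.6080e+00, -2.8119e+01,  1.2000e-02,
        9.0000e-03, -0.0000e+00]), 'tcp_pos': array([0.258, 0.623, 0.23 ]), 'orientation': array([-6.120e-01, -3.081e+00,  3.000e-03]), 'contact_force': array([ 0.087, -0.084,  0.598]), 'moment': array([0.011, 0.029, 0.033]), 'gripper_force': np.float64(0.0), 'grip_width': np.float64(0.085)} 0.0187
scene [ 0.03233565 -0.64985876  0.72888973] [ 0.46972655  0.56366189 -0.6794426 ] 511.5291221027342
top [ 0.47437013 -0.08403563  0.92924924] [ 0.05033631  0.02027115 -0.99852658] 407.40285064714607
```

View pics/scene0.png

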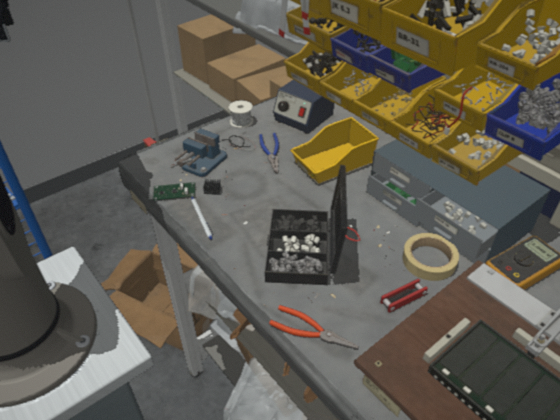

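View pics/top0.png

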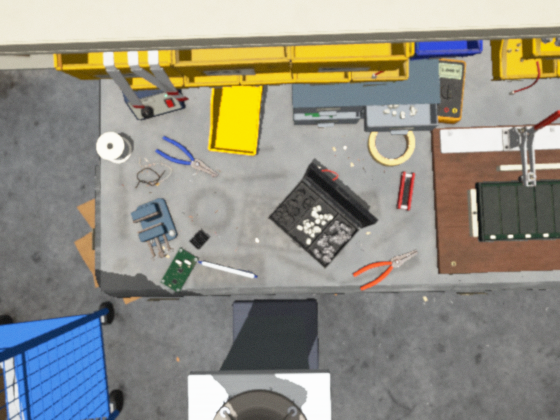

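The top view shows the open case: front wall from about (270,215) to (327,266), and the lid leaning back from about (315,163) to (375,220). The front faces left and partly toward the robot. The pen is near (228,269), the heatsink (200,239), the pliers (385,268) and the tape (391,146).

```bash
cat > h.py <<'E'
import numpy as np,cv2
def cloud(f):
    d=f["depth"];K=f["mtx"];R=cv2.Rodrigues(f["rvec"])[0]
    v,u=np.mgrid[:d.shape[0],:d.shape[1]]
    p=np.stack([(u-K[0,2])/K[0,0]*d,(v-K[1,2])/K[1,1]*d,d],-1)
    return (p-np.ravel(f["tvec"]))@R
E
python3 - <<'E'
import numpy as np,cv2
from h import *
f=np.load("top0.npz");P=cloud(f)
g=f["image"].max(2);ok=f["depth"]>0
print("bench z",np.median(P[240:260,230:260,2]))
# coarse look
roi=np.zeros(g.shape,bool);roi[155:272,262:380]=1
m=(roi&ok&(P[...,2]>0.012)).astype(np.uint8)
n,l,s,c=cv2.connectedComponentsWithStats(m);k=1+s[1:,4].argmax();m=l==k;print(s[k])
q=P[m];print(q.min(0),q.max(0))
low=q[(q[:,2]>.012)&(q[:,2]<.037)];box=cv2.minAreaRect((low[:,:2]*1000).astype(np.float32));print("low",box,cv2.boxPoints(box))
hi=q[q[:,2]>.05];c0=hi.mean(0);w=np.linalg.svd(hi-c0)[2] if len(hi)<5000 else None
print(len(hi),c0,w[2])
for a,b in((.04,.06),(.06,.08),(.08,.1),(.1,.12),(.12,.14),(.14,.16)):
    t=q[(q[:,2]>a)&(q[:,2]<b)];print(a,len(t),t.mean(0) if len(t) else "")
fs=np.load("scene0.npz");Q=cloud(fs);t=Q[(fs["depth"]>0)]
t=t[(t[:,2]>.05)&(t[:,0]>.3)&(t[:,0]<.75)&(t[:,1]>-.3)&(t[:,1]<0.1)]
print("scene",len(t),t.min(0),t.max(0));np.save("lid_s.npy",t)
for n,(u0,v0,u1,v1) in dict(pen=(192,258,262,282),heat=(188,228,212,250),pli=(348,248,420,292),tape=(362,118,420,170)).items():
    z=P[v0:v1,u0:u1].reshape(-1,3);z=z[(z[:,2]>.006)];print(n,z.min(0),z.max(0))
E
```

```text
bench z 0.0005482918114286894
[ 268  162  111  107 3335]
[ 0.38576999 -0.24855682  0.0121683 ] [ 0.60071236 -0.03156797  0.15503967]
low ((487.71295166015625, -134.6514434814453), (169.4864501953125, 130.17153930664062), 47.04179382324219) [[ 382.33035  -152.3172  ]
 [ 477.5965   -241.0245  ]
 [ 593.0956   -116.98569 ]
 [ 497.8294    -28.278381]]
1101 [ 0.5387692  -0.1830849   0.11144308] [ 0.73324201 -0.67755158 -0.05727133]
0.04 199 [ 0.53006634 -0.18027964  0.04929571]
0.06 188 [ 0.53676641 -0.18134546  0.07007442]
0.08 203 [ 0.53768352 -0.18357646  0.09004799]
0.1 121 [ 0.53756704 -0.18550648  0.10604315]
0.12 11 [ 0.53155927 -0.18501311  0.12934578]
0.14 484 [ 0.54109629 -0.18344154  0.14839091]
scene 12176 [ 0.47160169 -0.29999728  0.05004704] [0.74999837 0.09994021 0.41622844]
pen [ 0.36627411 -0.08403563  0.00601181] [0.47437013 0.14420096 0.92924924]
heat [ 0.43393215 -0.08403563  0.0061296 ] [0.47458818 0.14707391 0.92924924]
pli [ 0.33553666 -0.36235329  0.00602201] [ 0.47437013 -0.08403563  0.92924924]
tape [ 0.47437013 -0.36219491  0.00604565] [ 0.70785461 -0.08403563  0.92924924]
```

```bash
cat >> h.py <<'E'
from scipy.spatial.transform import Rotation as Ro
FM=np.array([.4401,-.0903]);cx=np.array([.732,-.682]);cx/=np.linalg.norm(cx);cy=np.array([-cx[1],cx[0]])
O=FM+.058*cx
def tocase(P): d=P[:,:2]-O; return np.c_[d@cx,d@cy,P[:,2]]*1000
def pose(X,Z,a,Y=0,sgn=1):   # mm in the case frame, tilt deg -> world TCP, Rotation
    a=np.radians(a);e=np.r_[cx,0];k=np.array([0,0,1.])
    z=np.sin(a)*e-np.cos(a)*k;n=(np.cos(a)*e+np.sin(a)*k)*sgn
    p=np.r_[O+(X*cx+Y*cy)/1000,Z/1000]
    return p,Ro.from_matrix(np.c_[np.cross(n,z),n,z])
def delta(p,R,o):            # move row from the measured pose
    R0=Ro.from_rotvec(o["orientation"])
    return np.round(R0.inv().apply(p-o["tcp_pos"])*1000,1),np.round((R0.inv()*R).as_rotvec(),3)
def edge(th): return np.array([59.4-117.4*np.cos(th)+5*np.sin(th),31.5+117.4*np.sin(th)+5*np.cos(th)])
def tcp(th,a,s,off=0):       # s: depth past the edge, off: shift along n
    E=edge(th);a_=np.radians(a);return E+s*np.array([np.sin(a_),-np.cos(a_)])+off*np.array([np.cos(a_),np.sin(a_)])
E
python3 - <<'E'
from h import *
from bench import r
for n in("top","scene"):
    f=np.load(n+"0.npz");P=cloud(f)[f["depth"]>0];c=tocase(P)
    m=(abs(c[:,1])<110)&(c[:,0]>-75)&(c[:,0]<110)&(c[:,2]>8)&(c[:,2]<170);c=c[m]
    for a,b in((12,26),(26,34),(40,70),(70,100),(100,130),(140,160)):
        t=c[(c[:,2]>a)&(c[:,2]<b)&(abs(c[:,1])<75)]
        y=c[(c[:,2]>a)&(c[:,2]<b)]
        if len(t)>5: print(n,a,b,len(t),"x%",np.percentile(t[:,0],[1,10,50,90,99]).round(1),"y",np.percentile(y[:,1],[1,99]).round(1),"zmax",t[:,2].max().round(1))
o=r.get_obs()
for s in(1,-1):
    p,R=pose(*[*tcp(1.7,15,12)+[-40,70]],15,sgn=s);print(p,R.as_rotvec(),delta(p,R,o))
E
```

```text
top 12 26 1290 x% [-53.1 -32.6  -1.2  37.7  57.4] y [-81.9  82. ] zmax 26.0
top 26 34 454 x% [-56.7 -54.   22.   58.8  71.4] y [-84.2  84.6] zmax 34.0
top 40 70 247 x% [19.6 71.6 73.5 74.9 75.5] y [-82.7  84.1] zmax 69.9
top 70 100 257 x% [74.8 75.6 76.9 78.1 78.8] y [-82.8  83.2] zmax 99.9
top 100 130 96 x% [77.8 78.4 79.  79.5 79.8] y [-83.6  85. ] zmax 112.8
top 140 160 425 x% [74.3 75.2 79.4 83.8 84.7] y [-82.9  84.2] zmax 155.0
scene 12 26 1817 x% [-54.2 -37.9  -1.1  38.5  56.5] y [-86.8  83.2] zmax 26.0
scene 26 34 445 x% [-57.  -54.6  19.   60.3  69.3] y [-86.9  84.1] zmax 34.0
scene 40 70 114 x% [31.6 72.1 73.3 74.5 74.6] y [-86.5  84.7] zmax 69.9
scene 70 100 120 x% [74.4 74.5 75.9 77.7 77.9] y [-87.1  84.5] zmax 99.5
scene 140 160 326 x% [74.  74.7 78.9 83.  84. ] y [-86.4  83.4] zmax 151.9
[ 0.51369737 -0.15887022  0.20568612] [2.65706112 1.15601719 0.15219255] (array([-535.4, -625.1,   25.8]), array([-0.176, -0.251,  1.917]))
[ 0.51369737 -0.15887022  0.20568612] [-1.20303707  2.76513451 -0.36403686] (array([-535.4, -625.1,   25.8]), array([ 0.227, -0.16 , -1.205]))
```

The case pose agrees in both views to about 1 mm. The lid stands at about 1.70 rad. I'm moving above it.

Emit:
step_arm([
  [-535, -625, -30, -0.176, -0.251, 1.917, 40],
  [-535, -625, -30, -0.176, -0.251, 1.917, 40],
  [-535, -625, -30, -0.176, -0.251, 1.917, 40],
  [-535, -625, -30, -0.176, -0.251, 1.917, 40],
  [-535, -625, -30, -0.176, -0.251, 1.917, 40],
  [-535, -625, -30, -0.176, -0.251, 1.917, 40],
  [-535, -625, -30, -0.176, -0.251, 1.917, 40],
  [-535, -625, -30, -0.176, -0.251, 1.917, 40],
])

```text
clock: 0.9
tcp_pos: [0.3821, 0.2417, 0.2457]
orientation: [2.12, 2.088, 0.108]
contact_force: [1.3, 0.4, 0.2]
grip_width: 0.0401
gripper_force: 0.0
```

```bash
cat > st.py <<'E'
import sys
from h import *
from bench import r
o=r.get_obs();c=tocase(o["tcp_pos"][None])[0];z=Ro.from_rotvec(o["orientation"]).apply([0,0,1])
print("t",o["clock"].round(2),"tcp case",c.round(1),"a",np.degrees(np.arctan2(z[:2]@cx,-z[2])).round(1),"zy",(z[:2]@cy).round(3),"F",o["contact_force"].round(2),"w",o["grip_width"].round(4),"q",o["joints"].round(2))
a=[float(v) for v in sys.argv[1:]]
for i in range(0,len(a),3): 
    p,R=pose(*a[i:i+3]);print(a[i:i+3],*delta(p,R,o))
E
python3 st.py 39.5 250 15
```

```text
Traceback (most recent call last):
  File "st.py", line 5, in <module>
    print("t",o["clock"].round(2),"tcp case",c.round(1),"a",np.degrees(np.arctan2(z[:2]@cx,-z[2])).round(1),"zy",(z[:2]@cy).round(3),"F",o["contact_force"].round(2),"w",o["grip_width"].round(4),"q",o["joints"].round(2))
              ^^^^^^^^^^^^^^^^
AttributeError: 'float' object has no attribute 'round'
```

```bash
sed -i 's/o\["clock"\].round(2)/o["clock"]/' st.py; python3 st.py 39.5 250 15 -70 190 45
```

```text
Traceback (most recent call last):
  File "st.py", line 5, in <module>
    print("t",o["clock"],"tcp case",c.round(1),"a",np.degrees(np.arctan2(z[:2]@cx,-z[2])).round(1),"zy",(z[:2]@cy).round(3),"F",o["contact_force"].round(2),"w",o["grip_width"].round(4),"q",o["joints"].round(2))
                                                                                                                                                                ^^^^^^^^^^^^^^^^^^^^^
AttributeError: 'float' object has no attribute 'round'
```

```bash
sed -i 's/o\["grip_width"\].round(4)/o["grip_width"]/' st.py; python3 st.py 39.5 250 15 -70 190 45
```

```text
t 0.9 tcp case [-326.8  203.4  245.7] a 9.6 zy 0.065 F [1.32 0.35 0.22] w 0.04007484170012734 q [-1.18  0.02  0.37  2.14  0.2   0.93 -0.94]
[39.5, 250.0, 15.0] [-395.2  132.1   43.3] [-0.067 -0.096  0.726]
[-70.0, 190.0, 45.0] [-318.6   42.4   84.2] [-0.567 -0.285  0.685]
```

Emit:
step_arm([
  [-319, 42, 84, -0.567, -0.285, 0.685, 40],
  [-319, 42, 84, -0.567, -0.285, 0.685, 40],
  [-319, 42, 84, -0.567, -0.285, 0.685, 40],
  [-319, 42, 84, -0.567, -0.285, 0.685, 40],
  [-319, 42, 84, -0.567, -0.285, 0.685, 40],
  [-319, 42, 84, -0.567, -0.285, 0.685, 40],
  [-319, 42, 84, -0.567, -0.285, 0.685, 40],
  [-319, 42, 84, -0.567, -0.285, 0.685, 40],
])

```text
clock: 1.7
tcp_pos: [0.4197, 0.0221, 0.2128]
orientation: [2.175, 1.282, 0.298]
contact_force: [0.2, -0.3, 0.9]
grip_width: 0.0399
gripper_force: 0.0
```

```bash
python3 st.py 39.5 250 15 -70 190 45
```

```text
t 1.7 tcp case [-149.6   68.3  212.8] a 36.7 zy 0.045 F [ 0.22 -0.32  0.91] w 0.03985031286314525 q [-0.28 -0.01 -0.41  2.42  0.93  0.82 -1.89]
[39.5, 250.0, 15.0] [-109.6  152.8   80.1] [ 0.383 -0.001  0.235]
[-70.0, 190.0, 45.0] [-80.7  32.6  62.7] [-0.139 -0.061  0.226]
```

Emit:
step_arm([
  [-81, 33, 63, -0.139, -0.061, 0.226, 40],
  [-81, 33, 63, -0.139, -0.061, 0.226, 40],
  [-81, 33, 63, -0.139, -0.061, 0.226, 40],
  [-81, 33, 63, -0.139, -0.061, 0.226, 40],
  [-81, 33, 63, -0.139, -0.061, 0.226, 40],
  [-81, 33, 63, -0.139, -0.061, 0.226, 40],
])

```text
clock: 2.3
tcp_pos: [0.4413, -0.0663, 0.1924]
orientation: [2.184, 1.038, 0.303]
contact_force: [-0.6, 0.8, -1.2]
grip_width: 0.04
gripper_force: 0.0
```

```bash
python3 st.py 39.5 250 15 -70 190 45 -85 100 45 -65 190 30
```

```text
t 2.3 tcp case [-73.5  18.4 192.4] a 42.7 zy -0.034 F [-0.59  0.82 -1.21] w 0.0400453393085422 q [ 0.72  0.28 -1.32  2.43  1.32  1.05 -2.22]
[39.5, 250.0, 15.0] [-27.  120.3  34.9] [0.482 0.053 0.07 ]
[-70.0, 190.0, 45.0] [-18.3  -0.6   4.8] [-0.041  0.033  0.081]
[-85.0, 100.0, 45.0] [-10.6 -72.3  60.7] [-0.041  0.033  0.081]
[-65.0, 190.0, 30.0] [-18.5   3.1   8.2] [0.22  0.043 0.076]
```

```bash
python3 st.py -90 100 40
```

```text
t 2.3 tcp case [-73.5  18.4 192.4] a 42.7 zy -0.034 F [-0.59  0.82 -1.21] w 0.0400453393085422 q [ 0.72  0.28 -1.32  2.43  1.32  1.05 -2.22]
[-90.0, 100.0, 40.0] [-10.4 -75.9  57.3] [0.046 0.036 0.079]
```

Emit:
step_arm([
  [-10, -76, 57, 0.046, 0.036, 0.079, 40],
  [-10, -76, 57, 0.046, 0.036, 0.079, 40],
  [-10, -76, 57, 0.046, 0.036, 0.079, 40],
  [-10, -76, 57, 0.046, 0.036, 0.079, 40],
  [-10, -76, 57, 0.046, 0.036, 0.079, 40],
])

```text
clock: 2.8
tcp_pos: [0.4543, -0.0558, 0.1087]
orientation: [2.289, 0.986, 0.312]
contact_force: [-0.4, 0.0, 0.4]
grip_width: 0.04
gripper_force: 0.0
```

```bash
python3 st.py -90 100 40 30 220 15
```

```text
t 2.8 tcp case [-71.1  34.9 108.7] a 38.7 zy -0.031 F [-0.4   0.01  0.41] w 0.039957236253597074 q [ 0.68  0.76 -1.41  2.44  1.55  1.41 -2.46]
[-90.0, 100.0, 40.0] [-35.  -20.3  -3.9] [-0.023  0.031  0.004]
[30.0, 220.0, 15.0] [-36.2 148.4 -22.6] [ 0.413  0.031 -0.003]
```

```bash
sed -i 's/p,R=pose(\*a\[i:i+3\])/p,R=pose(*a[i:i+3],Y=50)/' st.py; python3 st.py 40 240 10
```

```text
t 2.8 tcp case [-71.1  34.9 108.7] a 38.7 zy -0.031 F [-0.4   0.01  0.41] w 0.039957236253597074 q [ 0.68  0.76 -1.41  2.44  1.55  1.41 -2.46]
[40.0, 240.0, 10.0] [ 13.4 168.9 -33.5] [ 0.5    0.031 -0.004]
```

Emit:
step_arm([
  [13, 169, -33, 0.5, 0.03, 0, 40],
  [13, 169, -33, 0.5, 0.03, 0, 40],
  [13, 169, -33, 0.5, 0.03, 0, 40],
  [13, 169, -33, 0.5, 0.03, 0, 40],
  [13, 169, -33, 0.5, 0.03, 0, 40],
  [13, 169, -33, 0.5, 0.03, 0, 40],
])

```text
clock: 3.4
tcp_pos: [0.5501, -0.1254, 0.2491]
orientation: [2.726, 1.169, 0.119]
contact_force: [1.1, -0.5, 0.5]
grip_width: 0.0399
gripper_force: 0.0
```

```bash
python3 st.py 60 200 10
```

```text
t 3.4 tcp case [ 46.4  49.3 249.1] a 10.9 zy 0.003 F [ 1.09 -0.54  0.5 ] w 0.03987371521557019 q [ 1.08  0.53 -1.35  1.87  0.75  1.14 -1.3 ]
[60.0, 200.0, 10.0] [ 0.6  4.1 50.8] [ 0.016 -0.003 -0.011]
```

```bash
cat > fk.py <<'E'
from h import *
from scipy.optimize import least_squares
import itertools
D=[([-1.287,.478,.022,1.556,-.012,1.109,-.083],[.258,.623,.230],[-.612,-3.081,.003]),
([-1.18,.02,.37,2.14,.2,.93,-.94],[.3821,.2417,.2457],[2.12,2.088,.108]),
([-.28,-.01,-.41,2.42,.93,.82,-1.89],[.4197,.0221,.2128],[2.175,1.282,.298]),
([.72,.28,-1.32,2.43,1.32,1.05,-2.22],[.4413,-.0663,.1924],[2.184,1.038,.303]),
([.68,.76,-1.41,2.44,1.55,1.41,-2.46],[.4543,-.0558,.1087],[2.289,.986,.312]),
([1.08,.53,-1.35,1.87,.75,1.14,-1.3],[.5501,-.1254,.2491],[2.726,1.169,.119])]
def fk(q,L,s,off):
    R=Ro.identity();p=np.zeros(3);ax="zyzyzyz"
    segs=[[0,0,L[0]],[0,0,0],[L[4],0,L[1]],[-L[5],0,0],[0,0,L[2]],[L[6],0,0],[0,0,L[3]]]
    off7=[off[0],0,0,0,0,0,off[1]]
    for i in range(7):
        R=R*Ro.from_euler(ax[i],s[i]*q[i]+off7[i]);p=p+R.apply(segs[i])
        if i==3: p=p  # elbow
    return p,R
def res(x,s):
    e=[]
    for q,p,o in D:
        P,R=fk(q,x[:7],s,x[7:9]);e+=list(P-p)+list(.3*(Ro.from_rotvec(o).inv()*R).as_rotvec())
    return np.array(e)
if __name__=="__main__":
    best=None
    for sg in itertools.product([1,-1],repeat=4):
        s=[sg[0],1,sg[1],1,sg[2],1,sg[3]]
        for o7 in(0,np.pi/2,np.pi,-np.pi/2):
            t=least_squares(res,[.35,.4,.4,.25,0,0,0,0,o7],args=(s,))
            if best is None or t.cost<best[0]: best=(t.cost,s,t.x)
    print(best,abs(res(best[2],best[1])).reshape(-1,6).round(3));np.savez("fk.npz",s=best[1],x=best[2])
E
python3 fk.py
```

```text
(np.float64(0.0010514796145047883), [-1, 1, -1, 1, -1, 1, -1], array([ 3.67902323e-01,  5.11007735e-01,  4.45891492e-01,  4.05827264e-01,
       -2.82602486e-02,  6.92529900e-04, -5.85634556e-02, -8.89460967e-02,
        1.49267844e+00])) [[0.005 0.005 0.    0.    0.    0.003]
 [0.016 0.002 0.01  0.003 0.006 0.002]
 [0.003 0.014 0.005 0.001 0.014 0.   ]
 [0.009 0.002 0.001 0.002 0.017 0.004]
 [0.005 0.009 0.009 0.001 0.016 0.007]
 [0.016 0.001 0.007 0.001 0.005 0.005]]
```

```bash
cat > ik.py <<'E'
from fk import *
F=np.load("fk.npz");s=F["s"];x=F["x"]
lo=np.array([-2.96,-.34,-1.41,.24,-1.37,.17,-2.96])+.03;hi=np.array([2.96,2.1,1.46,2.44,4.51,1.92,2.96])-.03
def ik(p,R,q0,w=.003):
    def e(q):
        P,Q=fk(q,x[:7],s,x[7:9]);return np.r_[P-p,.3*(R.inv()*Q).as_rotvec(),w*(q-q0)]
    t=least_squares(e,np.clip(q0,lo+.001,hi-.001),bounds=(lo,hi));return t.x,t.fun[:6]
if __name__=="__main__":
    qs={"now":np.array(D[-1][0]),"mid":np.array([.3,.5,0,1.9,.6,1.1,-1.3])}
    for Y in(50,65):
      for A in(25,35,45):
        for k,q in qs.items():
            out=[];print("Y",Y,"A",A,k)
            for th in(1.7,1.4,1.1,.9,.7,.5,.3,.1,0,-1):
                a=min(A,max(10,90-np.degrees(th)))
                X=tcp(max(th,0),a,8,8)
                if th<0: X=X+[-40,0]
                p,R=pose(*X,a,Y=Y);q,f=ik(p,R,q)
                out.append(f"{th}:{np.linalg.norm(f[:3])*1000:.0f}mm/{np.degrees(np.linalg.norm(f[3:])/.3):.0f}deg j3 {q[2]:.2f} j4 {q[3]:.2f}")
            print(" | ".join(out[::1] if k else out))
E
python3 ik.py
```

```text
Y 50 A 25 now
1.7:0mm/0deg j3 -1.17 j4 1.93 | 1.4:0mm/0deg j3 -1.20 j4 2.00 | 1.1:0mm/0deg j3 -1.18 j4 2.23 | 0.9:0mm/0deg j3 -1.17 j4 2.26 | 0.7:0mm/0deg j3 -1.15 j4 2.30 | 0.5:0mm/0deg j3 -1.12 j4 2.32 | 0.3:0mm/0deg j3 -1.08 j4 2.34 | 0.1:0mm/0deg j3 -1.04 j4 2.35 | 0:0mm/0deg j3 -1.02 j4 2.35 | -1:0mm/0deg j3 -1.05 j4 2.40
Y 50 A 25 mid
1.7:0mm/0deg j3 -0.34 j4 1.97 | 1.4:0mm/0deg j3 -0.35 j4 2.03 | 1.1:0mm/0deg j3 -0.18 j4 2.26 | 0.9:0mm/0deg j3 -0.17 j4 2.30 | 0.7:0mm/0deg j3 -0.14 j4 2.32 | 0.5:0mm/0deg j3 -0.11 j4 2.34 | 0.3:0mm/0deg j3 -0.08 j4 2.35 | 0.1:0mm/0deg j3 -0.07 j4 2.35 | 0:0mm/0deg j3 -0.06 j4 2.34 | -1:0mm/0deg j3 -0.09 j4 2.40
Y 50 A 35 now
1.7:0mm/0deg j3 -1.17 j4 1.93 | 1.4:0mm/0deg j3 -1.20 j4 2.00 | 1.1:0mm/0deg j3 -1.18 j4 2.25 | 0.9:0mm/0deg j3 -1.15 j4 2.35 | 0.7:0mm/0deg j3 -1.13 j4 2.37 | 0.5:0mm/0deg j3 -1.11 j4 2.40 | 0.3:0mm/0deg j3 -1.06 j4 2.41 | 0.1:0mm/0deg j3 -0.82 j4 2.41 | 0:0mm/0deg j3 -0.76 j4 2.41 | -1:3mm/1deg j3 0.52 j4 2.41
Y 50 A 35 mid
1.7:0mm/0deg j3 -0.34 j4 1.97 | 1.4:0mm/0deg j3 -0.35 j4 2.03 | 1.1:0mm/0deg j3 -0.19 j4 2.28 | 0.9:
[... 2138 characters left out ...]
 -0.22 j4 2.37 | -1:1mm/0deg j3 0.05 j4 2.41
Y 65 A 45 now
1.7:0mm/0deg j3 -1.16 j4 1.91 | 1.4:0mm/0deg j3 -1.19 j4 1.98 | 1.1:0mm/0deg j3 -1.17 j4 2.22 | 0.9:0mm/0deg j3 -1.12 j4 2.35 | 0.7:0mm/0deg j3 -0.92 j4 2.41 | 0.5:2mm/0deg j3 -0.33 j4 2.41 | 0.3:1mm/0deg j3 0.17 j4 2.41 | 0.1:2mm/1deg j3 -0.22 j4 2.41 | 0:2mm/1deg j3 -0.41 j4 2.41 | -1:8mm/2deg j3 -0.43 j4 2.41
Y 65 A 45 mid
1.7:0mm/0deg j3 -0.34 j4 1.95 | 1.4:0mm/0deg j3 -0.35 j4 2.01 | 1.1:0mm/0deg j3 -0.19 j4 2.25 | 0.9:0mm/0deg j3 -0.22 j4 2.35 | 0.7:0mm/0deg j3 -0.26 j4 2.40 | 0.5:1mm/0deg j3 -0.02 j4 2.41 | 0.3:1mm/0deg j3 0.20 j4 2.41 | 0.1:2mm/1deg j3 -0.22 j4 2.41 | 0:2mm/1deg j3 -0.41 j4 2.41 | -1:8mm/2deg j3 -0.43 j4 2.41
```

```bash
sed -i 's/Y=50/Y=65/' st.py; python3 st.py 76 190 10 82 134 10
```

```text
t 3.4 tcp case [ 46.4  49.3 249.1] a 10.9 zy 0.003 F [ 1.09 -0.54  0.5 ] w 0.03987371521557019 q [ 1.08  0.53 -1.35  1.87  0.75  1.14 -1.3 ]
[76.0, 190.0, 10.0] [15.7 17.7 63.7] [ 0.016 -0.003 -0.011]
[82.0, 134.0, 10.0] [ 15.5  13.  119.8] [ 0.016 -0.003 -0.011]
```

Emit:
step_arm([
  [8, 9, 20, 0.016, 0, -0.01, 40],
  [16, 18, 50, 0.016, 0, -0.01, 40],
  [16, 18, 64, 0.016, 0, -0.01, 40],
  [16, 18, 64, 0.016, 0, -0.01, 40],
  [16, 18, 64, 0.016, 0, -0.01, 40],
])

```text
clock: 3.9
tcp_pos: [0.5781, -0.1293, 0.1838]
orientation: [2.735, 1.2, 0.099]
contact_force: [-1.6, -0.0, 0.1]
grip_width: 0.0403
gripper_force: 0.0
```

```bash
cat > snap.py <<'E'
import sys,cv2
from bench import r
n,o,u0,v0,u1,v1,k=sys.argv[1:]
f=r.grab_frame(n);i=f["image"][int(v0):int(v1),int(u0):int(u1),::-1];cv2.imwrite("pics/"+o,cv2.resize(i,None,fx=float(k),fy=float(k)))
E
python3 st.py 82 134 10; python3 snap.py scene s1.png 200 60 460 340 2.1; python3 snap.py top t1.png 230 120 430 290 3
```

```text
t 3.9 tcp case [ 69.6  65.5 183.8] a 9.6 zy 0.0 F [-1.56 -0.02  0.14] w 0.040257510169058236 q [ 0.96  0.65 -1.24  1.86  0.86  1.1  -1.35]
[82.0, 134.0, 10.0] [-0.5  4.  51.1] [-0.008 -0.     0.006]
```

View pics/s1.png

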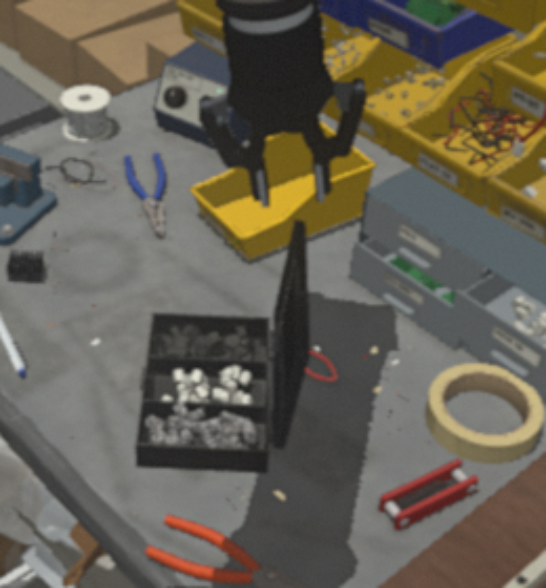

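The picture shows the two fingertips, at about (262,200) and (322,195), above the lid's top edge at (298,225). They straddle it as planned, near the far end. Next I lower them around the edge.

Emit:
step_arm([
  [0, 4, 15, 0, 0, 0, 40],
  [0, 4, 30, 0, 0, 0, 40],
  [0, 4, 45, 0, 0, 0, 40],
  [0, 4, 51, 0, 0, 0, 40],
  [0, 4, 51, 0, 0, 0, 40],
  [0, 4, 51, 0, 0, 0, 40],
])

```text
clock: 4.6
tcp_pos: [0.5873, -0.1378, 0.1314]
orientation: [2.74, 1.2, 0.097]
contact_force: [0.1, 0.2, 0.3]
grip_width: 0.04
gripper_force: 0.0
```

```bash
python3 - <<'E'
from h import *
for th,a,off in((1.55,12,-14),(1.4,15,-14),(1.25,20,-14),(1.1,25,-13),(1.0,30,-13),(.9,30,-13),(.8,30,-13)): print(th,a,tcp(th,a,15,off).round(1))
E
python3 st.py 47 130 12 28 131 15 13 126 20;python3 snap.py scene s2.png 300 100 400 230 4
```

```text
1.55 12 [ 51.4 131.4]
1.4 15 [ 34.7 129.9]
1.25 20 [ 19.1 125.6]
1.1 25 [  5.2 119.3]
1.0 30 [ -3.6 113.5]
0.9 30 [-13.4 107.1]
0.8 30 [-22.6  99.7]
t 4.6 tcp case [ 82.   65.6 131.4] a 9.3 zy 0.001 F [0.09 0.24 0.3 ] w 0.03997509930487015 q [ 0.92  0.72 -1.17  1.88  0.94  1.05 -1.4 ]
[47.0, 130.0, 12.0] [ -0.4 -34.8  -4.3] [-0.047 -0.001  0.005]
[28.0, 131.0, 15.0] [ -0.3 -53.4  -8.3] [-0.1   -0.001  0.005]
[13.0, 126.0, 20.0] [ -0.2 -69.   -5.8] [-0.187 -0.001  0.005]
```

View pics/s2.png

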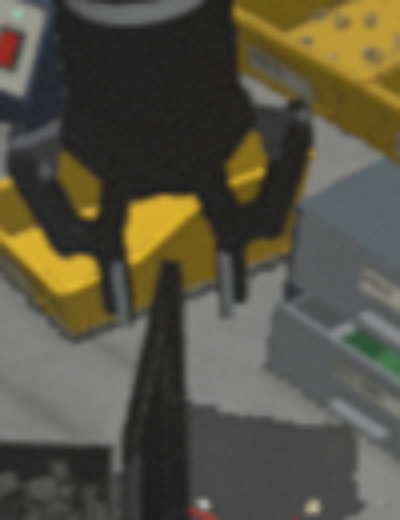

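The lid's top edge at (170,265) now lies between the front fingertip at (122,318) and the rear one at (228,312). I'm pushing forward slowly.

Emit:
step_arm([
  [0, -8, -1, -0.01, 0, 0, 40],
  [0, -16, -2, -0.02, 0, 0, 40],
  [0, -24, -3, -0.035, 0, 0, 40],
  [0, -31, -5, -0.047, 0, 0, 40],
  [0, -39, -6, -0.075, 0, 0, 40],
  [0, -47, -7, -0.1, 0, 0, 40],
  [0, -55, -7, -0.14, 0, 0, 40],
  [0, -63, -6, -0.187, 0, 0, 40],
])

```text
clock: 5.45
tcp_pos: [0.5404, -0.095, 0.1277]
orientation: [2.576, 1.128, 0.201]
contact_force: [0.1, -0.5, -0.4]
grip_width: 0.0398
gripper_force: 0.0
```

```bash
cat > lid.py <<'E'
# lid angle from the scene camera: line fit through lid points seen away from the hand
from h import *
from bench import r
for n in("scene","top"):
    f=r.grab_frame(n);c=tocase(cloud(f)[f["depth"]>0])
    m=(c[:,1]>-84)&(c[:,1]<15)&(c[:,2]>36)&(c[:,2]<165)&(c[:,0]>-75)&(c[:,0]<110);c=c[m][:,[0,2]]-[59.4,31.5]
    ang=np.arctan2(c[:,1],-c[:,0]);rad=np.hypot(*c.T);t=ang[rad>60]
    print(n,len(c),"rmax",np.percentile(rad,98).round(1),"ang of outer pts 5/50/95%",np.percentile(t,[5,50,95]).round(2) if len(t) else "")
E
python3 lid.py; python3 st.py 19 125.6 20 5.2 119.3 25 -3.6 113.5 30 -13.4 107.1 30
```

```text
scene 1002 rmax 119.7 ang of outer pts 5/50/95% [1.27 1.36 1.44]
top 1018 rmax 121.7 ang of outer pts 5/50/95% [1.23 1.32 1.42]
t 5.55 tcp case [ 16.4  64.9 127.1] a 20.1 zy 0.001 F [-0.08  0.27 -0.35] w 0.04011437401012158 q [ 0.83  0.56 -1.15  2.12  1.12  0.91 -1.74]
[19.0, 125.6, 20.0] [0.1 1.9 2.3] [ 0.001 -0.001  0.009]
[5.2, 119.3, 25.0] [  0.3 -13.2   3.5] [-0.086 -0.001  0.009]
[-3.6, 113.5, 30.0] [  0.3 -23.5   5.9] [-0.173 -0.002  0.009]
[-13.4, 107.1, 30.0] [  0.4 -34.9   8.5] [-0.173 -0.002  0.009]
```

Emit:
step_arm([
  [0, -7, 2, -0.04, 0, 0, 40],
  [0, -13, 3, -0.086, 0, 0, 40],
  [0, -18, 5, -0.13, 0, 0, 40],
  [0, -23, 6, -0.173, 0, 0, 40],
  [0, -29, 7, -0.173, 0, 0, 40],
  [0, -35, 8, -0.173, 0, 0, 40],
  [0, -35, 8, -0.173, 0, 0, 40],
])

```text
clock: 6.25
tcp_pos: [0.5184, -0.0746, 0.1075]
orientation: [2.427, 1.063, 0.282]
contact_force: [-1.6, 0.0, -0.2]
grip_width: 0.0401
gripper_force: 0.3
```

```bash
python3 lid.py; python3 st.py -13.4 107.1 30; python3 snap.py scene s3.png 260 110 390 290 3.2
```

```text
scene 2198 rmax 116.5 ang of outer pts 5/50/95% [0.71 0.78 0.85]
top 2127 rmax 117.6 ang of outer pts 5/50/95% [0.72 0.8  0.88]
t 6.35 tcp case [-10.7  64.8 107.8] a 29.9 zy 0.002 F [-0.39  0.61  0.73] w 0.040180209368976004 q [ 0.66  0.53 -1.07  2.27  1.4   0.92 -2.14]
[-13.4, 107.1, 30.0] [ 0.2 -2.7 -0.7] [-0.002 -0.002  0.003]
```

View pics/s3.png

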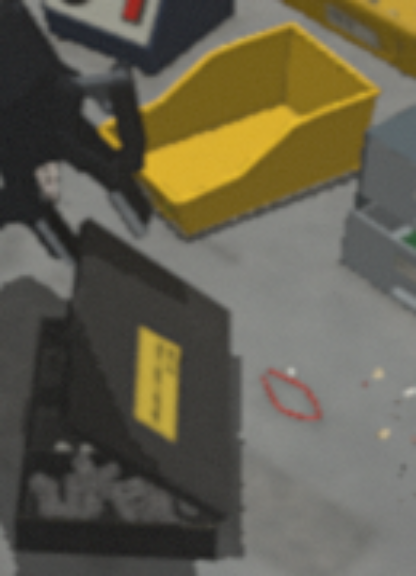

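The lid is caught: its front edge rests on the front finger at about (65,250), at roughly 0.7 rad. I'm lowering it.

```bash
cat >> h.py <<'E'
def carry(th,a,s,half):
    C=np.array([59.4-117.4*np.cos(th)-.6*np.sin(th),31.5+117.4*np.sin(th)-.6*np.cos(th)]);a=np.radians(a)
    return C+s*np.array([np.sin(a),-np.cos(a)])+half*np.array([np.cos(a),np.sin(a)])
E
python3 st.py $(python3 -c "
from h import *
for t in(.66,.6,.54,.48,.42,.36,.3): print(*carry(t,30,11,20).round(1),30)")
```

```text
t 6.4 tcp case [-10.5  64.9 107.9] a 29.9 zy 0.002 F [-0.26  0.29  0.69] w 0.040154393681116875 q [ 0.66  0.53 -1.07  2.27  1.4   0.92 -2.14]
[-10.9, 103.5, 30.0] [ 0.1 -2.5  3.6] [-0.001 -0.002  0.003]
[-15.0, 97.8, 30.0] [ 0.2 -8.9  6.5] [-0.001 -0.002  0.003]
[-18.8, 91.8, 30.0] [  0.2 -15.2   9.8] [-0.001 -0.002  0.003]
[-22.2, 85.7, 30.0] [  0.2 -21.2  13.4] [-0.001 -0.002  0.003]
[-25.2, 79.3, 30.0] [  0.2 -27.   17.5] [-0.001 -0.002  0.003]
[-27.9, 72.8, 30.0] [  0.2 -32.6  21.8] [-0.001 -0.002  0.003]
[-30.1, 66.1, 30.0] [  0.2 -37.8  26.5] [-0.001 -0.002  0.003]
```

Emit:
step_arm([
  [0, -3, 4, 0, 0, 0, 40],
  [0, -9, 7, 0, 0, 0, 40],
  [0, -15, 10, 0, 0, 0, 40],
  [0, -21, 13, 0, 0, 0, 40],
  [0, -27, 17, 0, 0, 0, 40],
  [0, -32, 22, 0, 0, 0, 40],
  [0, -38, 26, 0, 0, 0, 40],
  [0, -38, 26, 0, 0, 0, 40],
])

```text
clock: 7.2
tcp_pos: [0.5032, -0.0611, 0.0651]
orientation: [2.427, 1.064, 0.282]
contact_force: [-1.1, 0.5, 0.4]
grip_width: 0.0399
gripper_force: 0.4
```

```bash
python3 lid.py; python3 st.py -30 66 30; python3 snap.py scene s4.png 230 110 380 290 3.2
```

```text
scene 2434 rmax 115.3 ang of outer pts 5/50/95% [0.33 0.38 0.45]
top 2448 rmax 115.3 ang of outer pts 5/50/95% [0.35 0.4  0.48]
t 7.3 tcp case [-31.4  64.5  65.9] a 29.9 zy 0.001 F [-1.15  0.52 -0.48] w 0.04023275814905923 q [ 0.58  0.61 -1.03  2.32  1.51  0.96 -2.3 ]
[-30.0, 66.0, 30.0] [0.5 1.3 0.6] [-0.002 -0.001  0.005]
```

View pics/s4.png

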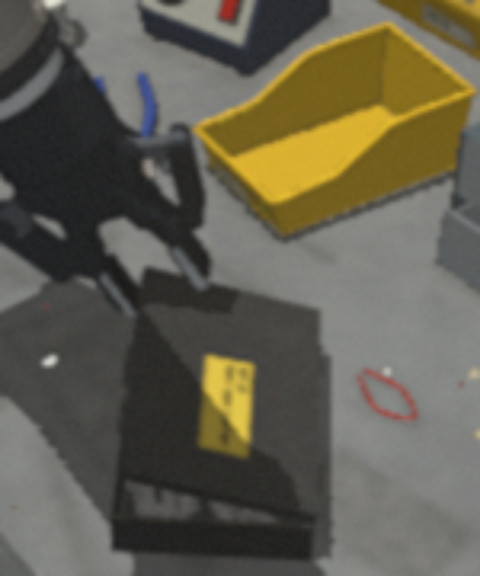

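Run:
```python
from h import *
f=np.load("scene0.npz")
def proj(P): return cv2.projectPoints(np.array(P).reshape(-1,3),f["rvec"],f["tvec"],f["mtx"],None)[0].reshape(-1,2)
for X,Z,a,Y,(u0,v0,k) in((69.6,183.8,9.6,65.5,(200,60,2.1)),(82,131.4,9.3,65.6,(300,100,4)),(-31.4,65.9,29.9,64.5,(230,110,3.2))):
    p,R=pose(X,Z,a,Y=Y);M=R.as_matrix()
    for rho in(0,6,12): print(X,rho,[((proj(p+M@[0,s*.02,-rho/1000])[0]-[u0,v0])*k).round(0) for s in(-1,1)])
```

```text
69.6 0 [array([270., 200.]), array([316., 196.])]
69.6 6 [array([269., 195.]), array([316., 190.])]
69.6 12 [array([268., 189.]), array([315., 184.])]
82 0 [array([134., 313.]), array([220., 306.])]
82 6 [array([133., 303.]), array([219., 296.])]
82 12 [array([131., 293.]), array([218., 286.])]
-31.4 0 [array([144., 304.]), array([200., 282.])]
-31.4 6 [array([139., 297.]), array([195., 275.])]
-31.4 12 [array([134., 290.]), array([190., 268.])]
```

```bash
python3 st.py $(python3 -c "
from h import *
for t,s in((.25,9),(.22,8.5),(.19,8),(.16,7),(.13,6),(.1,5),(.08,3.5)): print(*carry(t,30,s,20).round(1),30)")
```

```text
t 7.35 tcp case [-31.2  64.6  66.1] a 29.9 zy 0.002 F [-1.77  1.11  0.61] w 0.039905862291193514 q [ 0.58  0.61 -1.03  2.32  1.51  0.96 -2.3 ]
[-32.7, 62.2, 30.0] [ 0.4 -3.3  2.6] [-0.001 -0.002  0.004]
[-33.7, 59.2, 30.0] [ 0.4 -5.6  4.7] [-0.001 -0.002  0.004]
[-34.7, 56.2, 30.0] [ 0.4 -8.   6.8] [-0.001 -0.002  0.004]
[-35.8, 53.5, 30.0] [  0.5 -10.3   8.6] [-0.001 -0.002  0.004]
[-36.8, 50.9, 30.0] [  0.5 -12.4  10.4] [-0.001 -0.002  0.004]
[-37.7, 48.3, 30.0] [  0.5 -14.5  12.2] [-0.001 -0.002  0.004]
[-38.6, 47.3, 30.0] [  0.5 -15.8  12.6] [-0.001 -0.002  0.004]
```

Emit:
step_arm([
  [0, -3, 3, 0, 0, 0, 40],
  [0, -5.5, 4.5, 0, 0, 0, 40],
  [0, -8, 6.5, 0, 0, 0, 40],
  [0, -10, 8.5, 0, 0, 0, 40],
  [0, -12.5, 10.5, 0, 0, 0, 40],
  [0, -14.5, 12, 0, 0, 0, 40],
  [0, -14.5, 12, 0, 0, 0, 40],
])

```text
clock: 8.05
tcp_pos: [0.4988, -0.0568, 0.0482]
orientation: [2.426, 1.063, 0.283]
contact_force: [-0.3, 0.2, -0.3]
grip_width: 0.0401
gripper_force: 0.3
```

```bash
python3 lid.py; python3 st.py -40 47 30 -48 47 30 -70 50 30 -80 90 25; python3 snap.py scene s5.png 230 130 380 290 3.4
```

```text
scene 2454 rmax 114.3 ang of outer pts 5/50/95% [0.15 0.18 0.25]
top 2452 rmax 114.5 ang of outer pts 5/50/95% [0.16 0.2  0.28]
t 8.15 tcp case [-37.8  64.5  48.4] a 29.9 zy 0.002 F [-0.    0.62 -0.45] w 0.04011069400915938 q [ 0.55  0.65 -1.01  2.33  1.56  0.98 -2.37]
[-40.0, 47.0, 30.0] [ 0.5 -2.6  0.1] [-0.001 -0.002  0.004]
[-48.0, 47.0, 30.0] [ 0.5 -9.6 -3.9] [-0.001 -0.002  0.004]
[-70.0, 50.0, 30.0] [  0.6 -27.1 -17.4] [-0.001 -0.002  0.004]
[-80.0, 90.0, 25.0] [  0.6 -15.9 -57.1] [ 0.086 -0.001  0.004]
```

View pics/s5.png

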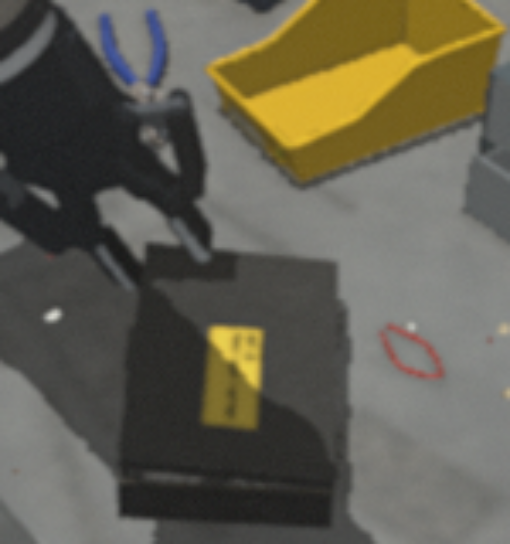

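The lid is at about 0.08 rad and still rests on the front fingertip at (130,285). I'll slip the finger out forward now.

Emit:
step_arm([
  [0, -2.6, 0, 0, 0, 0, 40],
  [0, -4.5, -0.5, 0, 0, 0, 40],
  [0, -6.6, -1, 0, 0, 0, 40],
  [0, -9, -3, 0, 0, 0, 40],
  [0, -12, -6, 0, 0, 0, 40],
  [0, -18, -11, 0, 0, 0, 40],
  [0, -27, -17, 0, 0, 0, 40],
  [0, -27, -17, 0, 0, 0, 40],
])

```text
clock: 9.0
tcp_pos: [0.4747, -0.034, 0.0499]
orientation: [2.425, 1.066, 0.284]
contact_force: [0.5, -0.5, -0.1]
grip_width: 0.04
gripper_force: 0.0
```

```bash
python3 lid.py; python3 st.py -80 90 25 -60 200 15; python3 snap.py scene s6.png 230 130 380 290 3.4
```

```text
scene 2431 rmax 114.0 ang of outer pts 5/50/95% [0.08 0.11 0.18]
top 2430 rmax 113.6 ang of outer pts 5/50/95% [0.08 0.13 0.2 ]
t 9.1 tcp case [-69.8  64.7  50. ] a 30.0 zy 0.002 F [-0.67  0.13  0.13] w 0.040185590632382494 q [ 0.5   0.64 -1.04  2.37  1.54  1.01 -2.44]
[-80.0, 90.0, 25.0] [  0.3  11.1 -39.8] [ 0.086 -0.002  0.005]
[-60.0, 200.0, 15.0] [ 1.000e-01  8.340e+01 -1.251e+02] [ 0.261 -0.002  0.005]
```

View pics/s6.png

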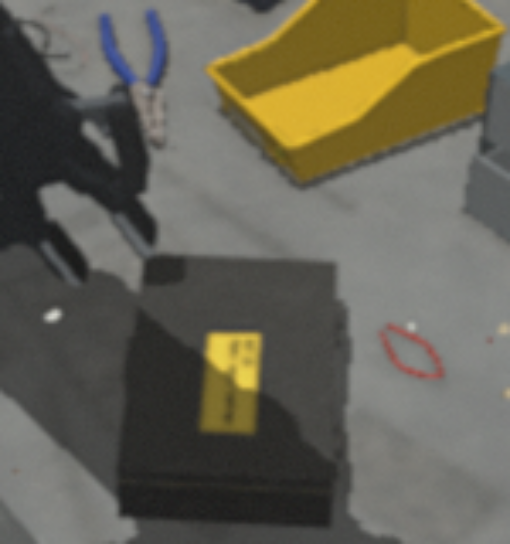

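The lid lies shut on the rim with an even seam, and the fingers at (75,275) are clear of it. I'm moving the arm off and checking.

Emit:
step_arm([
  [0, 3, -12, 0.03, 0, 0, 40],
  [0, 11, -40, 0.086, 0, 0, 40],
  [0, 20, -70, 0.086, 0, 0, 40],
  [0, 20, -90, 0.086, 0, 0, 40],
  [0, 20, -90, 0.086, 0, 0, 40],
  [0, 20, -90, 0.086, 0, 0, 40],
])

```text
clock: 9.75
tcp_pos: [0.4557, -0.0173, 0.1379]
orientation: [2.501, 1.094, 0.242]
contact_force: [0.3, -0.2, -0.6]
grip_width: 0.04
gripper_force: 0.0
```

```bash
python3 st.py
python3 - <<'E'
from h import *
from bench import r
for n in("scene","top"):
    f=r.grab_frame(n);c=tocase(cloud(f)[f["depth"]>0]);c=c[(abs(c[:,1])<80)&(abs(c[:,0])<54)&(c[:,2]>20)&(c[:,2]<60)]
    b=np.linalg.lstsq(np.c_[c[:,:2],np.ones(len(c))],c[:,2],rcond=None)[0];print(n,"slopes",b[:2].round(4),"z",b[2].round(1))
    g=np.load(n+"0.npz");a=abs(f["image"].astype(int)-g["image"]).max(2)
    if n=="top":
        for k,(u0,v0,u1,v1) in dict(pen=(192,258,262,282),heat=(188,228,212,250),pli=(348,248,420,292),tape=(362,118,420,170)).items(): print(k,(a[v0:v1,u0:u1]>60).sum())
E
```

```text
t 9.75 tcp case [-96.3  64.  137.9] a 25.1 zy 0.001 F [ 0.35 -0.16 -0.64] w 0.040000337262187095 q [ 0.71  0.41 -1.24  2.31  1.13  0.91 -2.06]
scene slopes [-0.0001 -0.0005] z 41.3
top slopes [ 0.0021 -0.0029] z 42.7
pen 1378
heat 0
pli 898
tape 0
```

```bash
python3 -c "
from bench import r
print(r.hand_in())"
```

```text
the job is handed in; nothing more can be done
None
```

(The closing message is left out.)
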